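# Load a blank on the carving stand and let off its hand brake

## Task

Load the carving stand: pick up the wooden blank by its billet, set its backing disc on the three studs of the leaning flange so that a stud comes through each hole and the disc lies flat against the flange, while the hand brake still holds the spindle. Then let the brake off: hold in the release button in the side of the lever's grip, swing the lever all the way down to its stop and let go of it. Leave the mallet, oil jar, birch slice and sanding block where they are.

Things in the scene. Friction and masses are not known exactly. Their poses are not given: they have to be found in the camera images.
- stand: Grey cast carving stand bolted to the bench; it does not move. Foot 150 x 250 x 16 mm. Origin on the bench under the centre of the flange's face; its x axis points to the stand's back (away from the robot), -x to its front, y to its left, z up. Flange in the middle, hand lever 140 mm to the left (+y), pointing to the front.
- flange_face (a point): Centre of the flat face of the stand's aluminium flange (120 mm across), 125 mm above the bench. z points out of the face, leaning 30 degrees from vertical to the stand's front. Three steel studs stand on the face on a circle of 46 mm radius, one in the direction of x, the others 120 degrees either side; 10 mm thick, 27 mm long, the last 9 mm tapering to a 5 mm tip.
- spindle (a joint): Angle of the flange about its z axis in rad (already contained in the axes of flange_face). While the brake is on, the flange does not turn under light forces; with the brake off it turns freely.
- blank: Loose blank, 0.3 kg: birch billet glued upright on a round plywood disc. Origin at the centre of the disc's underside, z along the billet. Disc 130 mm across, 12 mm thick, three 14 mm through holes on a circle of 46 mm radius, one towards x, the others 120 degrees either side; any hole fits any stud. Collar 58 mm across up to 24 mm above the underside; billet 47 mm across from there to 78 mm, top at 84 mm.
- billet_mid (a point): Middle of the billet's plain cylinder, 54 mm above the underside of the blank's disc; a good place to grip it.
- lever (a joint): Angle of the hand lever above the horizontal in rad; hinge along the stand's y. At the start it stands up at about 0.95, brake on, held by a pawl in a toothed quadrant (teeth down to about 0.4): it cannot be lowered without the button. 0 = all the way down on its stop, brake off. Friction 0.6 N m plus its weight; below the teeth it stays where it is left.
- lever_pivot (a point): The lever's hinge point, on the lever's axis, 70 mm above the bench; in the stand's frame at (45, 140, 70) mm.
- grip_mid (a point): Point on the axis of the lever's grip, 150 mm from the pivot, level with the middle of the button. This point's axes: -x along the lever to its free end, y across the lever, to the stand's left. The black rubber grip is 26 mm wide (across, y), 30 mm high and reaches from 98 to 186 mm from the pivot.
- button_face (a point): Middle of the outer face of the steel release button. It stands 8 mm proud of the left (+y) side of the grip, is 36 mm long along the grip and 17 mm high, and is pushed into the grip along -y. Pinching the grip across (34 mm over grip and button) with one finger on the button pushes it in.
- button (a joint): Travel of the release button in m: 0 = out, 0.006 = fully in. The spring needs about 3.5 N to start and 8 N fully in. The pawl is clear of the teeth from about 0.004.
- mallet: Wooden mallet standing on its head, 72 mm across, 235 mm high; left of the blank. Leave it alone.
- oil_jar: Glass jar of oil with a dark lid, 60 mm across, 88 mm high; behind the mallet. Leave it alone.
- birch_slice: Round slice of birch log with bark, 107 x 111 x 26 mm, right of the stand. Leave it alone.
- sanding_block: Wooden sanding block, 56 x 100 x 28 mm, at the left. Leave it alone.
Not all that is in view belongs to the job. Of the things shaped like the blank, the plywood one is meant.

How it is judged (in metres and radians):
On the way, in this order (a step that is already met when the one before it is completed fails the run):
1. the blank's disc lies flat on the flange with the studs through its holes, the brake lever still up (z of blank in the frame of flange_face between -0.003 and 0.003 m and distance between blank and flange_face below 0.006 m and angle between the z axis of blank and the z axis of flange_face, either way round below 0.05 rad and value of joint lever above 0.55 rad), for 0.3 s.
2. the lever is swung down past the teeth with its release button held in (value of joint button above 0.0035 m and value of joint lever between 0.2 and 0.6 rad), for 0.05 s.
At the end, for the whole second after the job is handed in: The blank's disc lies flat on the flange (within 3 mm of its face, 6 mm of its centre, 0.05 rad) with a stud in each hole, at rest; the lever is down on its stop (below 0.06 rad), its button sprung out (below 1 mm), and everything is let go (z of blank in the frame of flange_face between -0.003 and 0.003 m and distance between blank and flange_face below 0.006 m and angle between the z axis of blank and the z axis of flange_face, either way round below 0.05 rad and value of joint lever below 0.06 rad and value of joint button below 0.001 m and linear speed of blank below 0.02 m/s and angular speed of blank below 0.1 rad/s); the robot touches nothing.
It fails at once if the mallet is shifted by more than 40 mm or tipped over (distance of mallet from where it was at the start of the episode above 0.04 m or angle between mallet's own z axis and vertical above 0.5 rad).
It fails at once if the oil jar is shifted by more than 40 mm or tipped over (distance of oil_jar from where it was at the start of the episode above 0.04 m or angle between oil_jar's own z axis and vertical above 0.5 rad).
It fails at once if the birch slice is shifted by more than 40 mm or tipped over (distance of birch_slice from where it was at the start of the episode above 0.04 m or angle between birch_slice's own z axis and vertical above 0.5 rad).
It fails at once if the sanding block is shifted by more than 40 mm or tipped over (distance of sanding_block from where it was at the start of the episode above 0.04 m or angle between sanding_block's own z axis and vertical above 0.5 rad).
It also fails if it takes over 66 s, if anything falls off the work surface, if the arm or the gripper's body presses on something with over 40 N, if the wrist force passes 120 N, or if a joint passes its speed limit or range.

## Robot

A 6-joint arm with a two-finger parallel gripper is mounted at the origin on a cart in front of the work surface, level with it; the furniture and walls round the work are solid. World frame = base frame: x ahead of the robot, y to its left, z up, the work surface at z = 0. Lengths are in mm, angles in rad, forces in N, time in s.
With the tool pointing down it reaches from about 400 to 925 mm from the base axis. Payload 12.5 kg.
Tool frame: the origin (TCP) lies at the centre of the arm's flange, where the gripper is bolted on; the fingertips stand 190 mm ahead of it and the grasp point (between the pads) lies 171 mm ahead of it; z points along the fingers, y is the line along which they close (so a half turn about z gives the same grasp; the last joint's range is limited). The gripper opens to 95 mm and grips with 3 to 60 N. Pads are 20 mm wide; open, the fingers measure 119 mm over their backs; the gripper's body (75 mm by 180 mm) begins 59 mm behind the grasp point.
Start: joints at [-1.213, 0.491, 1.559, -0, 1.092, -0.106], TCP at [279.612, -558.965, 404.761] pointing down, gripper open.
Joint ranges: [-3.1, 3.1], [-0.84, 2.19], [0.05, 2.79], [-1.13, 4.28], [0.06, 2.93], [-2.69, 2.69]. Speed limits (rad/s): [2.22, 2.22, 2.79, 3.14, 3.14, 3.14].

## Interface

Orientations are given as [roll, pitch, yaw] about the fixed x, y, z axes, in that order (R = Rz(yaw) Ry(pitch) Rx(roll)).
In Python, from cell import env, read_camera, search_frame, cut_out gives the robot as it stands. The module is installed in compiled form; this text tells all that it offers.
- The arm moves only by the tool move_arm, never from a script. Its argument "commands" is a list of rows, each a list of 3 entries, a list of its own where there are three numbers: the shift along the world's x, y, z normalised to -1 to 1, where 1 is 0.03 m, then the turn about the world's z normalised to -1 to 1, where 1 is 0.08 rad, then the opening, from -1 (shut) to 1 (fully open), so that 0 is half open. A call has 1 to 20 rows; each row shifts and turns the commanded pose from where the row before left it; what a row does not reach is not made up. A row lasts 1/12 s, in which the tool goes at most 41.7 mm and 7.16 degrees, less where a joint would pass 70% of its speed; a pose out of reach is approached as far as the arm can. A call with a number of a shift or a turn outside -1 to 1 is refused whole. A call with a gripper value outside its range is refused whole. The fingers move at their own pace and stop on an object; the grip force is fixed at half the most. Time passes only in rows, so rows that do not move let the fingers close. It gives the time, the measured TCP pose, the force, the opening and the grip force at its end, in the units of the state.
- env.state(): the state, without advancing time (a new reading comes with each control period).
- read_camera(name): name is "side" or "top"; returns a dict with "image" (384x512x3 uint8, red, green, blue), "fx", "fy", "cx", "cy" (pixels), "D" ([k1, k2, p1, p2, k3] as OpenCV has them; the pictures are not rectified), "rvec" (rotation vector, rad) and "tvec" (3), from world to camera coordinates, as OpenCV has them. Camera axes: x right, y down, z forward; pixel columns grow to the right and rows downward; lengths in mm; the calibration is good to about 2 mm. A picture is of the moment at which its call begins. There is no depth.
- env.job_done(): hands the job in; it is judged then, once.
Trained networks look in a picture, given as the dict that the camera call returned (one of the last four; its "shot" number tells which), for a name from the list of things; names that differ only in an ending like _2 or _b are one class to them, and where a whole thing is asked for, a point or a joint stands for the part that bears it (a point fixed in the world has none). Each returns a list of dicts, best first, with "confidence" (0 to 1); they miss things now and then, are a little off and sometimes report something else, mostly with a low value. They report only what shows in the picture. A call takes as long as a camera call. They do not tell look-alikes from the thing itself.
- search_frame(thing, picture): "at" ([column, row] in pixels, amid what is visible of it).
- cut_out(thing, picture): "region" (384x512 bool, what is visible of it) and "at" ([column, row] in pixels, amid what is visible of it).
The state is a dict: "t": time; "joints": joint angles; "qvel": joint speeds; "tau": joint torques, N m; "eef_pos": TCP position; "tcp_rot": TCP orientation; "ft_force": force on the tool from outside, world axes, zero at the start; "moment": the same for the moment, N m; "opening": opening from 0.0 (shut) to 1.0 (fully open); "grip_force": force on a finger pad.
Only numpy, scipy, OpenCV 4.12 (cv2) and the standard library are available. Lean on these libraries where they do the work, as an engineer would, in place of code of your own. Each camera call takes 0.05 s, during which the arm holds its last target. There are 200 camera calls.

## Working session

There is one attempt and no reset: what is moved stays moved. The work goes in short steps, Python scripts to look and compute and a tool call to move; the robot and the scene stay as the last step left them, time stands still between calls to the robot, and variables do not carry over. Pictures are saved under pics/ and viewed, at most 10 in all, crops included, and the job is handed in when it is done.

Besides the shell and the picture viewer there is one more tool, called by a JSON object that holds its "name" and its "arguments", one argument or row to a line. move_arm: Moves the arm, as the interface text tells. Its arguments: {"type":"object","properties":{"commands":{"type":"array","items":{"type":"array"}}},"required":["commands"]}

```bash
mkdir -p pics; cat > h.py <<'E'
import numpy as np, cv2
from cell import env, read_camera, search_frame, cut_out
def K(p): return np.array([[p['fx'],0,p['cx']],[0,p['fy'],p['cy']],[0,0,1.]])
def ray(p,uv):
    n=cv2.undistortPoints(np.array([[uv]],float),K(p),np.array(p['D'],float))[0,0]
    R=cv2.Rodrigues(np.array(p['rvec'],float))[0]; t=np.array(p['tvec'],float).ravel()
    d=R.T@np.array([n[0],n[1],1]); return -R.T@t, d/np.linalg.norm(d)
def onz(p,uv,z):
    c,d=ray(p,uv); return c+d*(z-c[2])/d[2]
def tri(p,a,q,b):
    c1,d1=ray(p,a); c2,d2=ray(q,b)
    s=np.linalg.lstsq(np.c_[d1,-d2],c2-c1,rcond=None)[0]
    x,y=c1+s[0]*d1,c2+s[1]*d2; return (x+y)/2,np.linalg.norm(x-y)
def proj(p,X):
    return cv2.projectPoints(np.array(X,float).reshape(-1,3),np.array(p['rvec'],float),np.array(p['tvec'],float),K(p),np.array(p['D'],float))[0][:,0]
def save(p,name,box=None,s=1.5):
    im=p['image'][:,:,::-1]
    if box: im=im[box[1]:box[3],box[0]:box[2]]
    cv2.imwrite('pics/'+name,cv2.resize(im,None,fx=s,fy=s,interpolation=cv2.INTER_CUBIC))
E
python3 - <<'E'
from h import *
s=env.state();print(s)
for n in('side','top'):
    p=read_camera(n);save(p,n+'0.png')
    print(n,np.round(ray(p,(256,192))[0]),np.round(ray(p,(256,192))[1],2),p['fx'])
    for th in('stand','flange_face','blank','billet_mid','lever','button_face','mallet','oil_jar','birch_slice','sanding_block'):
        print(th,[(np.round(r['at']),round(r['confidence'],2)) for r in search_frame(th,p)[:4]])
E
```

```text
{'t': 0.0, 'joints': array([-1.21257377e+00,  4.91558949e-01,  1.55946934e+00, -2.19752927e-05,
        1.09170592e+00, -1.05584897e-01]), 'qvel': array([-4.72201006e-04, -7.36678878e-06, -5.03915497e-04, -2.69249483e-04,
        2.41227569e-03,  4.28852684e-04]), 'tau': array([-2.14546228e-03, -6.12647223e+01, -2.58177495e+01,  6.91601657e-02,
        4.83653520e-02, -1.07395133e-04]), 'eef_pos': array([ 279.61110761, -558.92105075,  404.15515938]), 'tcp_rot': array([-3.14045541e+00, -1.00925484e-04,  4.63817537e-01]), 'ft_force': array([ 0.19835295,  0.01380011, -0.2052455 ]), 'moment': array([ 0.03177794,  0.00380947, -0.03823581]), 'grip_force': 0.0, 'opening': 1.0010928062898186}
side [ 374.  922. 1318.] [ 0.12 -0.64 -0.76] 393.49605386020755
stand [(array([256., 152.]), 0.65)]
flange_face [(array([264., 138.]), 0.71)]
blank [(array([250., 263.]), 0.76), (array([269., 229.]), 0.66)]
billet_mid [(array([273., 228.]), 0.74), (array([248., 265.]), 0.72)]
lever []
button_face []
mallet [(array([241., 299.]), 0.55)]
oil_jar [(array([202., 300.]), 0.6)]
birch_slice [(array([296., 134.]), 0.88), (array([272., 328.]), 0.32)]
sanding_block [(array([274., 329.]), 0.98), (array([263., 143.]), 0.56)]
top [-416. -501. 1644.] [ 0.53  0.22 -0.82] 448.8584648920169
stand [(array([326., 198.]), 0.96), (array([162., 177.]), 0.62)]
flange_face [(array([335., 206.]), 0.74)]
blank [(array([314., 183.]), 0.55), (array([186., 184.]), 0.45)]
billet_mid [(array([185., 189.]), 0.45)]
lever [(array([311., 184.]), 0.71)]
button_face [(array([326., 198.]), 0.55)]
mallet [(array([160., 178.]), 0.84)]
oil_jar [(array([172., 154.]), 0.53)]
birch_slice [(array([162., 176.]), 0.6)]
sanding_block [(array([139., 200.]), 0.71)]
```

View pics/side0.png

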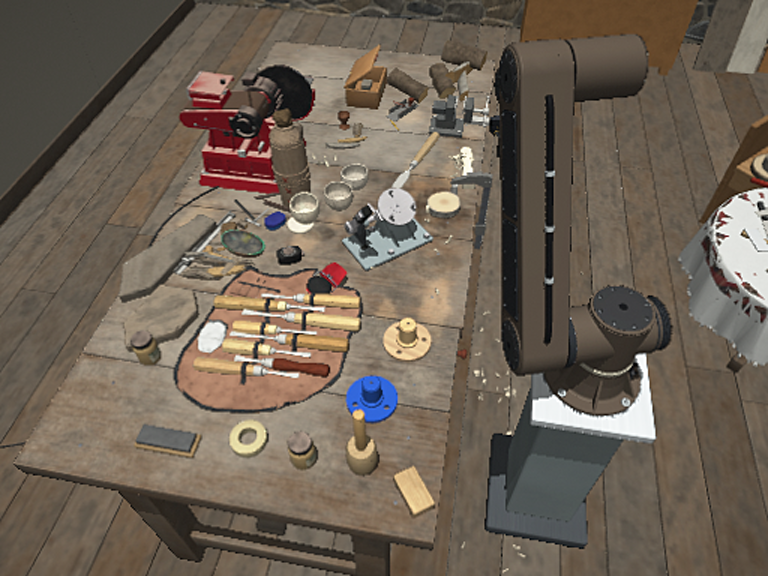

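View pics/top0.png

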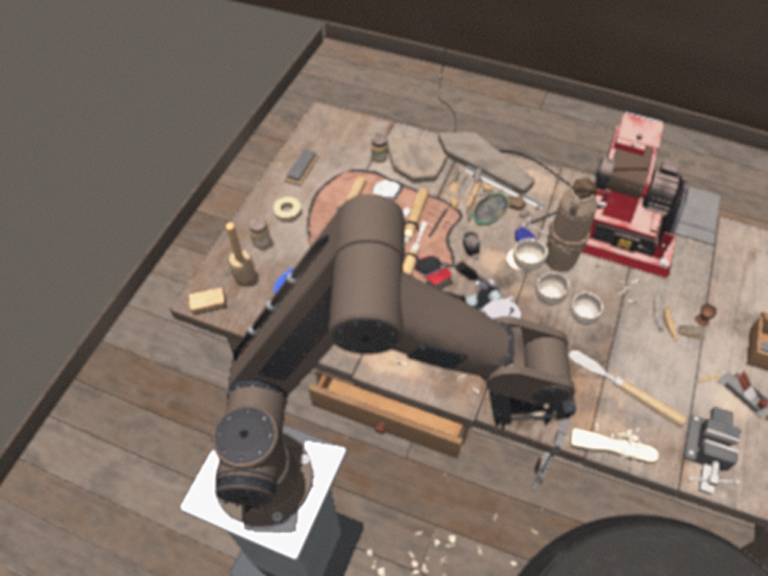

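Side view: plywood blank at px (271,227), blue look-alike at (248,265) – the plywood is the one meant. The stand is at (258,150), lever up at (240,148), and the arm hides most of it in the top view. I'll confirm in an enlarged crop.

```bash
python3 - <<'E'
from h import *
p=read_camera('side');save(p,'c1.png',(218,112,308,247),4.4)
for th in('blank','stand','birch_slice','sanding_block','mallet'):
    for r in cut_out(th,p)[:2]:
        m=r['region'];ys,xs=np.nonzero(m);print(th,r['at'],r['confidence'],m.sum(),xs.min(),xs.max(),ys.min(),ys.max(),np.round(onz(p,r['at'],20)))
E
```

```text
blank [247.6, 264.4] 0.72 747 231 263 250 280 [548. 180.  20.]
blank [269.2, 230.5] 0.61 709 255 286 212 240 [493.  12.  20.]
stand [253.9, 154.2] 0.72 1997 228 288 125 180 [ 635. -411.   20.]
birch_slice [295.5, 134.6] 0.54 306 285 306 129 145 [ 457. -586.   20.]
birch_slice [269.6, 227.5] 0.52 727 254 286 213 241 [494.  -3.  20.]
sanding_block [275.3, 329.2] 0.77 581 262 290 312 345 [408. 407.  20.]
mallet [238.9, 296.0] 0.8 531 230 249 273 315 [554. 311.  20.]
```

View pics/c1.png

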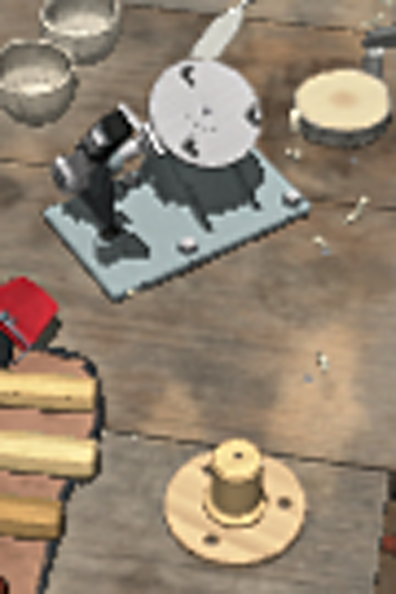

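Crop confirms: plywood blank with two holes visible at crop (285,503), (211,540); flange with three studs near (187,75), (255,115), (190,148); foot corners (43,210), (120,300), (310,212).

```bash
cat > fit.py <<'E'
from h import *
from scipy.optimize import least_squares
def px(c,o=(218,112),s=4.4): return np.array([(c[0]+.5)/s-.5+o[0],(c[1]+.5)/s-.5+o[1]])
def Rz(a): return np.array([[np.cos(a),-np.sin(a),0],[np.sin(a),np.cos(a),0],[0,0,1]])
def Ry(a): return np.array([[np.cos(a),0,np.sin(a)],[0,1,0],[-np.sin(a),0,np.cos(a)]])
def ellipse(p,c,r,thr,x0,sat=40):
    """centroid of bright grey region in box"""
def stand_pts(x,y,yaw,P): return (Rz(yaw)@np.array(P,float).reshape(-1,3).T).T+[x,y,0]
def flange_pts(P,sp=0): return (Ry(-np.pi/6)@Rz(sp)@np.array(P,float).reshape(-1,3).T).T+[0,0,125]
E
python3 - <<'E'
from fit import *
p=read_camera('side')
for c in((43,210),(120,300),(310,212)): print(onz(p,px(c),16).round(1))
# white flange region
im=p['image'][120:155,245:285].astype(int); m=(im.min(2)>140)
m=cv2.morphologyEx(m.astype(np.uint8),cv2.MORPH_CLOSE,np.ones((5,5)))
n,l,st,ce=cv2.connectedComponentsWithStats(m);k=1+st[1:,4].argmax()
cn,_=cv2.findContours((l==k).astype(np.uint8),0,1);cn=max(cn,key=len)
print(st[k],ce[k]+[245,120],cv2.fitEllipse(cn), onz(p,ce[k]+[245,120],125))
for c in((187,75),(255,115),(190,148)): print('stud',onz(p,px(c),135).round(1))
for c in((285,503),(211,540)): print('hole',onz(p,px(c),12).round(1))
print('top',onz(p,px((237,455)),84).round(1), 'disc',onz(p,px((235,505)),12).round(1))
E
```

```text
[ 752.1 -358.9   16. ]
[ 645.  -245.3   16. ]
[ 470.5 -406.4   16. ]
[  0   0  40  35 673] [263.44427935 137.79643388] ((19.031068801879883, 18.550975799560547), (31.171199798583984, 38.976524353027344), 123.94672393798828) [ 590.82940789 -416.50426517  125.        ]
stud [ 614.8 -464.9  135. ]
stud [ 535.3 -415.3  135. ]
stud [ 592.2 -354.5  135. ]
hole [444.3 -25.4  12. ]
hole [505.   27.7  12. ]
top [490.1 -18.   84. ] disc [489.6 -14.9  12. ]
```

```bash
cat >> fit.py <<'E'
def overlay(p,pts3,box,s,name):
    im=cv2.resize(p['image'][box[1]:box[3],box[0]:box[2],::-1],None,fx=s,fy=s,interpolation=cv2.INTER_CUBIC)
    for X,col,closed in pts3:
        q=((proj(p,X)+.5-[box[0],box[1]])*s-.5).round().astype(int)
        cv2.polylines(im,[q.reshape(-1,1,2)],closed,col,1)
    cv2.imwrite('pics/'+name,im); return im
T=np.linspace(0,2*np.pi,40,endpoint=False)
def circ(r,z=0,c=(0,0)): return np.c_[c[0]+r*np.cos(T),c[1]+r*np.sin(T),0*T+z]
def stand_model(x,y,yaw,sp):
    L=[(stand_pts(x,y,yaw,flange_pts(circ(60))),(0,255,0),True)]
    for k in range(3):
        a=k*2*np.pi/3;c=46*np.cos(a),46*np.sin(a)
        L.append((stand_pts(x,y,yaw,flange_pts(circ(5,0,c),sp)),(0,0,255),True))
        L.append((stand_pts(x,y,yaw,flange_pts(circ(2.5,27,c),sp)),(255,0,0),True))
    return L
def blank_model(x,y,yaw):
    L=[(stand_pts(x,y,yaw,circ(65,12)),(0,255,0),True),(stand_pts(x,y,yaw,circ(20.5,84)),(0,255,0),True)]
    for k in range(3):
        a=k*2*np.pi/3;L.append((stand_pts(x,y,yaw,circ(7,12,(46*np.cos(a),46*np.sin(a)))),(0,0,255),True))
    return L
E
python3 - <<'E'
from fit import *
p=read_camera('side')
# stand: foot edge yaw, flange outline centre (bbox of crop), studs mid
st=np.array([px(c) for c in((187,75),(255,115),(190,148))]); fc=px((205.5,113)); 
A=np.array([px(c) for c in((120,300),(310,212))])
def res(v):
    x,y,yaw,sp=v
    B=[[46*np.cos(a),46*np.sin(a),13] for a in(0,-2*np.pi/3,2*np.pi/3)]
    r=[proj(p,stand_pts(x,y,yaw,flange_pts(B,sp)))-st, 2*(proj(p,stand_pts(x,y,yaw,flange_pts([[0,0,0]])))-fc)]
    return np.r_[np.concatenate(r).ravel(), 60*(yaw+.826)]
f=least_squares(res,[591,-417,-.826,0]);print(f.x.round(3),f.fun.round(1))
# spot foot corners in stand frame
for c in((43,210),(120,300),(310,212)):
    print((Rz(-f.x[2])@(onz(p,px(c),16)-[f.x[0],f.x[1],0])).round(1))
hp=np.array([px(c) for c in((285,503),(211,540))]);tp=px((237,455));dc=px((235,506))
def rb(v):
    x,y,yaw=v
    B=[[46*np.cos(a),46*np.sin(a),12] for a in(0,2*np.pi/3)]
    return np.r_[(proj(p,stand_pts(x,y,yaw,B))-hp)[[1,0]].ravel() if 0 else (proj(p,stand_pts(x,y,yaw,B[::-1]))-hp).ravel(), proj(p,stand_pts(x,y,yaw,[[0,0,84]])).ravel()-tp,proj(p,stand_pts(x,y,yaw,[[0,0,12]])).ravel()-dc]
g=min((least_squares(rb,[490,-15,a]) for a in(-2,-1,0,1,2,3)),key=lambda q:q.cost);print(g.x.round(3),g.fun.round(1))
a=overlay(p,stand_model(*f.x),(248,120,284,155),11,'a.png')
b=overlay(p,blank_model(*g.x),(250,208,292,245),9,'b.png')
h=max(a.shape[0],b.shape[0]);cv2.imwrite('pics/ov1.png',np.hstack([cv2.copyMakeBorder(i,0,h-i.shape[0],0,0,0) for i in(a,b)]))
E
```

```text
[ 5.86260e+02 -4.17876e+02 -8.26000e-01  6.50000e-02] [-0.1 -0.6 -0.6 -0.5  0.  -0.6  0.3  0.8 -0. ]
[ 69.  161.9  16. ]
[-87.1 160.1  16. ]
[-86.8 -77.3  16. ]
[489.76  -16.054   1.241] [-0.1  0.1  0.1 -0.  -0.   0.4  0.  -0.5]
```

View pics/ov1.png

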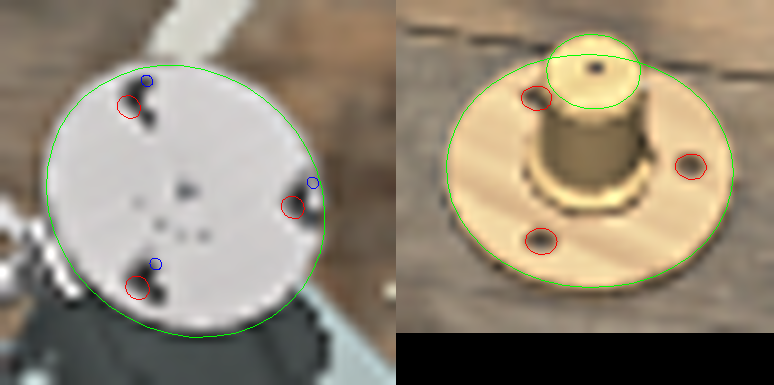

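Blank fit: centre (490,-16), yaw 1.24. Stand: flange centre ≈(586,-419), yaw -0.826, spindle ≈0.065. Grasp yaw 2.22 makes the holes match the studs when the closing axis lies along the stand's y (yaw 2.316).

{"name": "move_arm", "arguments": {
  "commands": [
    [[0.35,0.9,-0.1],1,1],
    [[0.35,0.9,-0.1],1,1],
    [[0.35,0.9,-0.1],1,1],
    [[0.35,0.9,-0.1],1,1],
    [[0.35,0.9,-0.1],1,1],
    [[0.35,0.9,-0.1],1,1],
    [[0.35,0.9,-0.1],1,1],
    [[0.35,0.9,-0.1],1,1],
    [[0.35,0.9,-0.1],1,1],
    [[0.35,0.9,-0.1],1,1],
    [[0.35,0.9,-0.1],1,1],
    [[0.35,0.9,-0.1],1,1],
    [[0.35,0.9,-0.1],1,1],
    [[0.35,0.9,-0.1],1,1],
    [[0.35,0.9,-0.1],1,1],
    [[0.35,0.9,-0.1],1,1],
    [[0.35,0.9,-0.1],1,1],
    [[0.35,0.9,-0.1],1,1],
    [[0.35,0.9,-0.1],1,1],
    [[0.35,0.9,-0.1],1,1]
  ]
}}

```text
t: 3.17
eef_pos: [490.0, -17.5, 344.8]
tcp_rot: [3.141, 0.0, 2.068]
ft_force: [0.4, -0.5, 0.1]
opening: 1.0
grip_force: 0.0
```

{"name": "move_arm", "arguments": {
  "commands": [
    [[0,0.05,0],0.97,1],
    [[0,0,0],0.97,1],
    [[0,0,-0.8],0,1],
    [[0,0,-0.8],0,1],
    [[0,0,-0.8],0,1],
    [[0,0,-0.8],0,1],
    [[0,0,-0.8],0,1],
    [[0,0,0],0,1],
    [[0,0,0],0,-1],
    [[0,0,0],0,-1],
    [[0,0,0],0,-1],
    [[0,0,0],0,-1],
    [[0,0,0],0,-1],
    [[0,0,0],0,-1],
    [[0,0,0],0,-1],
    [[0,0,0],0,-1]
  ]
}}

```text
t: 4.5
eef_pos: [489.7, -17.4, 225.0]
tcp_rot: [3.141, 0.0, 2.219]
ft_force: [1.7, 0.3, 1.1]
opening: 0.498
grip_force: 1.0
```

```bash
python3 - <<'E'
from fit import *
p=read_camera('top')
overlay(p,stand_model(586.3,-418.5,-.826,.065),(285,170,375,235),8.5,'t1.png')
E
```

```text
(no output)
```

View pics/t1.png

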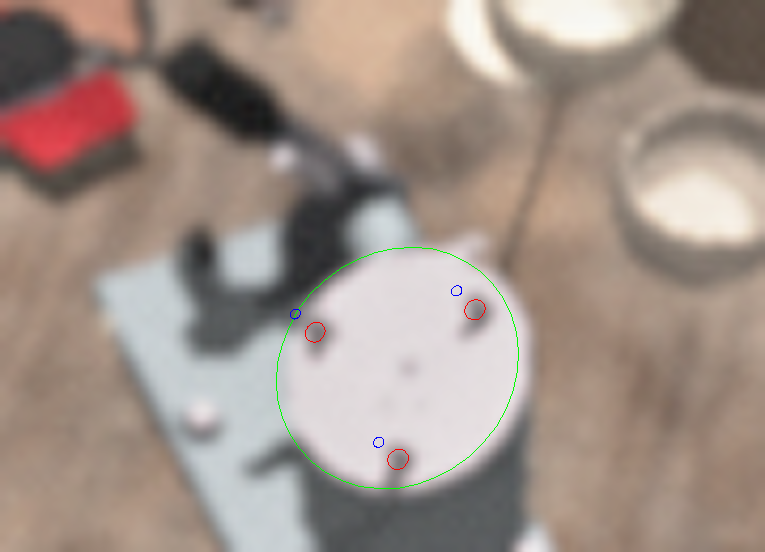

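```bash
python3 - <<'E'
from fit import *
p=read_camera('side');q=read_camera('top')
a=(248+187/11-.5,120+191/11-.5); b=(285+408.5/8.5-.5,170+367.5/8.5-.5)
X,e=tri(p,a,q,b);print('mark',X.round(1),e)
# outline bbox centres
a2=px((186,200),(248,120),11);b2=px((406,369),(285,170),8.5)
print('outl',*tri(p,a2,q,b2)); print(onz(p,a2,125).round(1),onz(q,b2,125).round(1),onz(q,px((408,367),(285,170),8.5),125).round(1),onz(p,a,125).round(1))
st=[px(c,(248,120),11) for c in((127,105),(288,203),(137,284))];tt=[px(c,(285,170),8.5) for c in((480,310),(399,460),(317,335))]
for i,j in zip(st,tt): print('stud',*tri(p,i,q,j))
print(env.state()['grip_force'],env.state()['opening'])
E
```

```text
mark [ 587.6 -424.1  124.9] 0.9446489708543588
outl [ 588.05036825 -423.17743954  121.0603382 ] 2.1609812062391325
[ 586.4 -417.8  125. ] [ 586.7 -423.7  125. ] [ 588.1 -424.3  125. ] [ 587.2 -423.6  125. ]
stud [ 616.79831058 -448.09153117  146.27519561] 0.5407202208061276
stud [ 545.21995086 -434.59943347  114.22035012] 2.177105415725402
stud [ 599.33541993 -377.93467929  111.40924117] 1.3907258032370942
30.00063098323153 0.4857777625437566
```

Mark on the flange and the outline agree on centre ≈(587.5,-423), z 125; grip is 30 N on 46 mm. Lift and carry over the stand.

{"name": "move_arm", "arguments": {
  "commands": [
    [[0,0,0.5],0,-1],
    [[0,0,0.9],0,-1],
    [[0,0,0.9],0,-1],
    [[0,0,0.9],0,-1],
    [[0,0,0.9],0,-1],
    [[0,0,0.9],0,-1],
    [[0,-0.2,0.9],0,-1],
    [[0.1,-0.5,0.9],0,-1],
    [[0.2,-0.9,0.5],0.6,-1],
    [[0.2,-0.9,0.4],0.6,-1],
    [[0.2,-0.9,0],0,-1],
    [[0.2,-0.9,0],0,-1],
    [[0.2,-0.9,0],0,-1],
    [[0.2,-0.9,0],0,-1],
    [[0.2,-0.9,0],0,-1],
    [[0.2,-0.9,0],0,-1],
    [[0.2,-0.9,0],0,-1],
    [[0.2,-0.9,0],0,-1],
    [[0.2,-0.9,0],0,-1],
    [[0.2,-0.9,0],0,-1]
  ]
}}

```text
t: 6.32
eef_pos: [564.7, -363.8, 454.8]
tcp_rot: [-3.141, -0.002, 2.315]
ft_force: [-0.1, -0.0, -2.4]
opening: 0.486
grip_force: 30.0
```

{"name": "move_arm", "arguments": {
  "commands": [
    [[0,-0.6,0],0,-1],
    [[0.05,-0.6,0],0,-1],
    [[0,0,-0.6],0,-1],
    [[0,0,-0.6],0,-1],
    [[0,0,-0.4],0,-1],
    [[0,0,0],0,-1],
    [[0,0,0],0,-1]
  ]
}}

```text
t: 6.9
eef_pos: [566.2, -398.4, 407.2]
tcp_rot: [-3.141, -0.002, 2.315]
ft_force: [-0.3, -0.5, -2.7]
opening: 0.489
grip_force: 30.0
```

```bash
python3 - <<'E'
from fit import *
s=env.state();print(s['eef_pos'],s['ft_force'])
p=read_camera('side');q=read_camera('top')
x,y=s['eef_pos'][:2];z=s['eef_pos'][2]-171-54
L=[(X+[0,0,z],c,k) for X,c,k in blank_model(x,y,1.241+2.315-2.219)]
a=overlay(p,stand_model(587.5,-423,-.826,.065)+L,(230,100,310,165),6,'a.png')
b=overlay(q,stand_model(587.5,-423,-.826,.065)+L,(295,150,375,215),6,'b.png')
cv2.imwrite('pics/ov2.png',cv2.resize(np.hstack([a,b]),None,fx=.83,fy=.83,interpolation=cv2.INTER_AREA))
E
```

```text
[ 566.24839483 -398.38583205  407.16585638] [-0.25633915 -0.50268176 -2.70332009]
```

View pics/ov2.png

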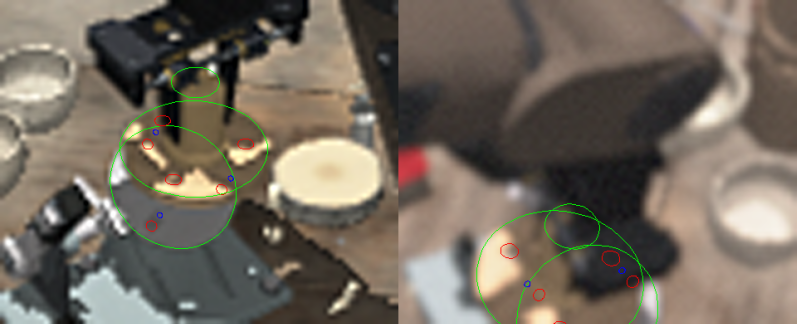

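Side view: disc outline fits the kinematic prediction well (blank at crop (195,145), rear rim above the rear stud). Now tilt the blank against the rear stud tip along the arc.

{"name": "move_arm", "arguments": {
  "commands": [
    [[0,0,-0.36],0,-1],
    [[0,0,0],0,-1],
    [[-0.1,0.1,-0.19],0,-1],
    [[-0.1,0.1,-0.19],0,-1],
    [[0,0,0],0,-1]
  ]
}}

```text
t: 7.42
eef_pos: [559.7, -391.9, 385.6]
tcp_rot: [3.141, 0.0, 2.315]
ft_force: [-0.2, 2.0, 1.7]
opening: 0.484
grip_force: 30.0
```

{"name": "move_arm", "arguments": {
  "commands": [
    [[-0.07,0.08,-0.21],0,-1],
    [[-0.07,0.08,-0.21],0,-1],
    [[0,0,0],0,-1],
    [[-0.05,0.05,-0.22],0,-1],
    [[0,0,0],0,-1]
  ]
}}

```text
t: 7.83
eef_pos: [554.2, -385.9, 366.3]
tcp_rot: [3.142, -0.001, 2.315]
ft_force: [-2.8, 3.4, 4.5]
opening: 0.485
grip_force: 30.0
```

```bash
python3 - <<'E'
from fit import *
s=env.state();print(s['eef_pos'],s['ft_force'])
p=read_camera('side');save(p,'c2.png',(225,95,315,175),7)
E
```

```text
[ 554.22142788 -385.86946212  366.2649621 ] [-2.83389665  3.37473779  4.53433371]
```

View pics/c2.png

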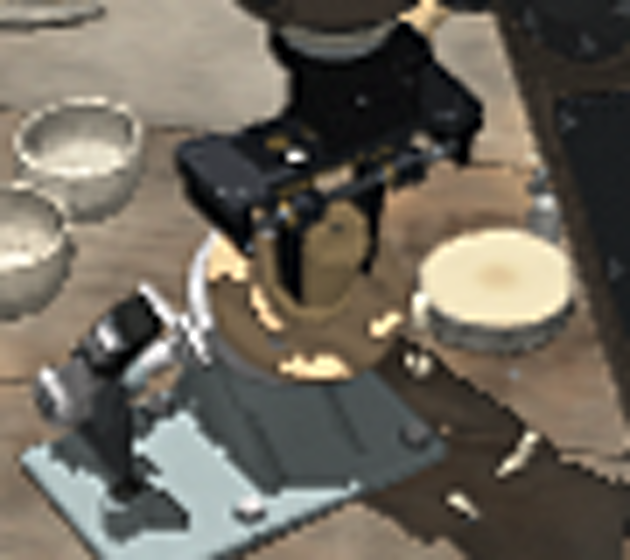

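The billet now leans to the front about 25° in the grip (crop (335,255)). One more step, then press lightly onto all three stud tips.

{"name": "move_arm", "arguments": {
  "commands": [
    [[-0.05,0.05,-0.22],0,-1],
    [[0,0,0],0,-1],
    [[0,0,-0.06],0,-1],
    [[0,0,0],0,-1]
  ]
}}

```text
t: 8.22
eef_pos: [552.9, -384.5, 358.1]
tcp_rot: [3.142, -0.001, 2.315]
ft_force: [-4.1, 5.5, 4.4]
opening: 0.488
grip_force: 30.0
```

{"name": "move_arm", "arguments": {
  "commands": [
    [[0,0,-0.07],0,-1],
    [[0,0,0],0,-1],
    [[0,0,0],0,-1]
  ]
}}

```text
t: 8.47
eef_pos: [552.9, -384.5, 357.3]
tcp_rot: [3.141, 0.0, 2.315]
ft_force: [-5.4, 7.8, 11.8]
opening: 0.487
grip_force: 30.0
```

Three tips are in contact (force rises steeply), so the disc lies parallel to the face. Lift slightly, slide 14 mm up-slope to bring holes over the tips.

{"name": "move_arm", "arguments": {
  "commands": [
    [[-0.03,0.04,0.14],0,-1],
    [[0.12,-0.15,0.13],0,-1],
    [[0.12,-0.15,0.13],0,-1],
    [[0,0,0],0,-1],
    [[0,0,0],0,-1]
  ]
}}

```text
t: 8.88
eef_pos: [559.4, -393.0, 367.6]
tcp_rot: [3.142, 0.0, 2.315]
ft_force: [-0.3, 0.5, -3.4]
opening: 0.488
grip_force: 30.0
```

```bash
cat >> fit.py <<'E'
def tilted(x,y,z,yaw,th,rot,g=54):
    "blank model with grip point at x,y,z"
    M=Rz(yaw)@Ry(-th)@Rz(rot)
    return [((M@(X-[0,0,0]).T).T+np.array([x,y,z])-M@[0,0,g],c,k) for X,c,k in blank_model(0,0,0)]
E
python3 - <<'E'
from fit import *
s=env.state();print(s['eef_pos'],s['ft_force'])
p=read_camera('side');q=read_camera('top')
x,y,z=s['eef_pos'];L=tilted(x,y,z-171,-.826,np.pi/6,.06)
S=stand_model(587.5,-423,-.826,.065)
a=overlay(p,L,(242,112,292,162),8,'a.png')
b=overlay(q,S+L,(300,180,350,230),8,'b.png')
cv2.imwrite('pics/ov3.png',np.hstack([a,b]))
E
```

```text
[ 559.42832696 -392.96797775  367.61664158] [-0.27270154  0.53244474 -3.44255371]
```

View pics/ov3.png

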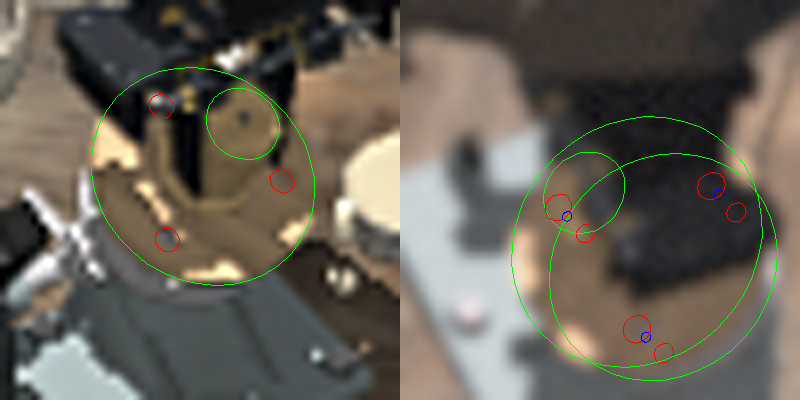

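{"name": "move_arm", "arguments": {
  "commands": [
    [[0.03,-0.04,-0.09],0,-1],
    [[0.03,-0.04,-0.09],0,-1],
    [[0.03,-0.04,-0.09],0,-1],
    [[0,0,0],0,-1],
    [[0,0,0],0,-1]
  ]
}}

```text
t: 9.4
eef_pos: [561.9, -395.9, 358.9]
tcp_rot: [3.141, -0.002, 2.315]
ft_force: [-1.1, 2.9, -5.7]
opening: 0.486
grip_force: 30.0
```

{"name": "move_arm", "arguments": {
  "commands": [
    [[-0.03,0.03,-0.03],0,-1],
    [[0.03,-0.035,-0.09],0,-1],
    [[0.03,-0.035,-0.09],0,-1],
    [[0,0,0],0,-1],
    [[0,0,0],0,-1]
  ]
}}

```text
t: 9.82
eef_pos: [563.3, -397.1, 353.1]
tcp_rot: [3.14, 0.001, 2.314]
ft_force: [4.6, 3.4, -6.4]
opening: 0.485
grip_force: 30.0
```

{"name": "move_arm", "arguments": {
  "commands": [
    [[0.03,0.03,0],0,-1],
    [[0.03,-0.035,-0.08],0,-1],
    [[0.03,-0.035,-0.08],0,-1],
    [[0,0,0],0,-1],
    [[0,0,0],0,-1]
  ]
}}

```text
t: 10.23
eef_pos: [565.8, -398.4, 348.5]
tcp_rot: [3.141, 0.0, 2.315]
ft_force: [3.4, 3.0, -5.4]
opening: 0.491
grip_force: 30.0
```

{"name": "move_arm", "arguments": {
  "commands": [
    [[0.03,0.03,0],0,-1],
    [[0.03,-0.035,-0.08],0,-1],
    [[0.03,-0.035,-0.08],0,-1],
    [[0,0,0],0,-1],
    [[0,0,0],0,-1]
  ]
}}

```text
t: 10.65
eef_pos: [568.2, -400.0, 343.6]
tcp_rot: [-3.141, 0.0, 2.315]
ft_force: [1.2, -0.9, -4.1]
opening: 0.487
grip_force: 30.0
```

{"name": "move_arm", "arguments": {
  "commands": [
    [[0.025,-0.025,-0.06],0,-1],
    [[0.025,-0.025,-0.06],0,-1],
    [[0,0,0],0,-1],
    [[0,0,0],0,-1]
  ]
}}

```text
t: 10.98
eef_pos: [569.6, -401.4, 340.2]
tcp_rot: [-3.141, 0.0, 2.315]
ft_force: [-2.9, -0.6, -2.9]
opening: 0.489
grip_force: 30.0
```

{"name": "move_arm", "arguments": {
  "commands": [
    [[0.02,-0.02,-0.06],0,-1],
    [[0,0,0],0,-1],
    [[0.02,-0.02,-0.06],0,-1],
    [[0,0,0],0,-1],
    [[0,0,0],0,-1]
  ]
}}

```text
t: 11.4
eef_pos: [570.2, -402.0, 339.7]
tcp_rot: [-3.141, 0.0, 2.315]
ft_force: [-13.9, 7.9, 21.0]
opening: 0.486
grip_force: 30.0
```

Firm contact along the normal (≈28 N): the disc is seated. Ease off and open.

{"name": "move_arm", "arguments": {
  "commands": [
    [[-0.03,0.03,0.08],0,-1],
    [[0,0,0],0,-1],
    [[0,0,0],0,0.4],
    [[0,0,0],0,0.8],
    [[0,0,0],0,0.8],
    [[0,0,0],0,0.8],
    [[0,0,0],0,0.8],
    [[0,0,0.4],0,0.8],
    [[0,0,0.8],0,0.8],
    [[0,0,0.8],0,0.8],
    [[0,0,0.8],0,0.8],
    [[0,0,0.8],0,0.8],
    [[0,0,0],0,0.8]
  ]
}}

```text
t: 12.48
eef_pos: [570.0, -401.3, 453.4]
tcp_rot: [3.141, 0.008, 2.315]
ft_force: [0.4, -0.3, 1.2]
opening: 0.905
grip_force: 0.0
```

```bash
python3 - <<'E'
from fit import *
s=env.state();print(s['eef_pos'],s['ft_force'])
p=read_camera('side');q=read_camera('top')
M=587.5,-423,-.826
X=stand_pts(*M,flange_pts([[0,0,54]]))[0];L=tilted(*X,-.826,np.pi/6,.065)
# lever model: pivot, grip mid, end at 0.95
pv=np.array([45,140,70.]);d=np.array([-np.cos(.95),0,np.sin(.95)])
G=[(stand_pts(*M,[pv+98*d,pv+186*d]),(0,255,255),False)]
a=overlay(p,L+G,(225,112,290,177),6.1,'a.png')
b=overlay(q,L+G,(295,165,360,230),6.1,'b.png')
cv2.imwrite('pics/ov4.png',np.hstack([a,b]))
E
```

```text
[ 569.98149427 -401.30614276  453.43341838] [ 0.42913596 -0.27361169  1.15200502]
```

View pics/ov4.png

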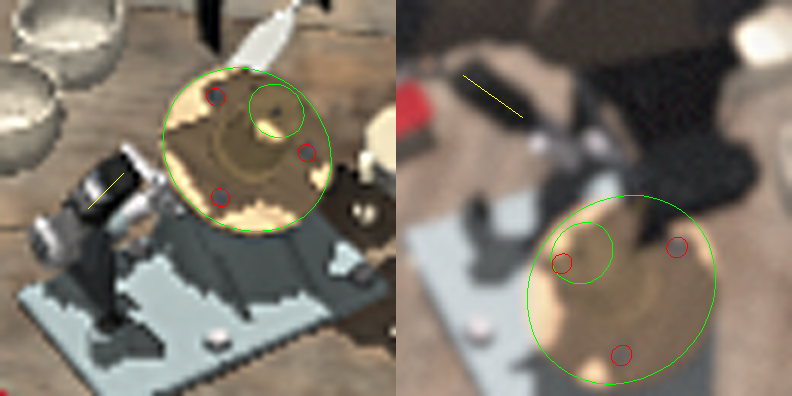

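Side and top: blank sits flat at the modelled pose with studs in all three holes (side crop (215,97), (306,153), (220,198)). Now locate the lever grip.

```bash
python3 - <<'E'
from fit import *
p=read_camera('side');q=read_camera('top')
M=587.5,-423,-.826
for th in('button_face','grip_mid','lever'):
    A=search_frame(th,p)[:2];B=search_frame(th,q)[:2]
    print(th,[(np.round(r['at'],1),round(r['confidence'],2)) for r in A],[(np.round(r['at'],1),round(r['confidence'],2)) for r in B])
    if A and B:
        X,e=tri(p,A[0]['at'],q,B[0]['at']);print('  world',X.round(1),round(e,1),'stand',(Rz(.826)@(X-[M[0],M[1],0])).round(1))
# black grip blobs
for n,im,box in(('side',p,(232,132,252,152)),('top',q,(302,172,322,190))):
    c=im['image'][box[1]:box[3],box[0]:box[2]].max(2)
    m=(c<45).astype(np.uint8);k,l,st,ce=cv2.connectedComponentsWithStats(m)
    for i in range(1,k):
        if st[i,4]>8: print(n,st[i],(ce[i]+box[:2]).round(1))
for a in(.9,.95,1.):
    pv=np.array([45,140,70.]);d=np.array([-np.cos(a),0,np.sin(a)]);g=pv+150*d
    W=stand_pts(*M,[pv,pv+142*d,g+[0,21,0]]);print(a,proj(p,W).round(1).tolist(),proj(q,W).round(1).tolist())
E
```

```text
button_face [(array([237.8, 146.1]), 0.42)] []
grip_mid [(array([238.1, 144.8]), 0.55)] [(array([312.9, 182.2]), 0.63)]
  world [ 681.9 -309.9  160.2] 6.3 stand [-19.2 146.1 160.2]
lever [(array([237.4, 146.4]), 0.53)] [(array([313.3, 183.6]), 0.72), (array([139.1, 199. ]), 0.66)]
  world [ 685.6 -312.1  147.7] 7.5 stand [-15.  147.3 147.7]
side [ 6  5 10 15 51] [243.  143.3]
top [ 5  7 11  7 41] [312.3 181.8]
0.9 [[233.4, 151.4], [242.6, 144.4], [238.9, 145.7]] [[325.4, 190.7], [309.1, 181.4], [306.0, 176.9]]
0.95 [[233.4, 151.4], [241.8, 142.9], [238.1, 144.1]] [[325.4, 190.7], [310.5, 180.3], [307.4, 175.8]]
1.0 [[233.4, 151.4], [241.1, 141.4], [237.3, 142.6]] [[325.4, 190.7], [311.9, 179.3], [308.9, 174.7]]
```

{"name": "move_arm", "arguments": {
  "commands": [
    [[0.78,0.88,0],0,0.8],
    [[0.78,0.88,0],0,0.8],
    [[0.78,0.88,0],0,0.8],
    [[0.78,0.88,0],0,0.8],
    [[0,0,-0.7],0,0.8],
    [[0,0,-0.7],0,0.8],
    [[0,0,-0.8],0,0.8],
    [[0,0,-0.8],0,0.8],
    [[0,0,0],0,0.8],
    [[0,0,0],0,0.8]
  ]
}}

```text
t: 13.82
eef_pos: [663.7, -296.0, 356.3]
tcp_rot: [-3.141, -0.002, 2.315]
ft_force: [-0.0, -0.2, 0.4]
opening: 0.899
grip_force: 0.0
```

{"name": "move_arm", "arguments": {
  "commands": [
    [[0,0,0.2],0,0.4],
    [[0,0,0],0,0],
    [[0,0,0],0,-0.1],
    [[0,0,0],0,-0.2],
    [[0,0,0],0,-0.2],
    [[0,0,0],0,-0.2]
  ]
}}

```text
t: 14.32
eef_pos: [663.5, -295.9, 363.4]
tcp_rot: [3.141, 0.0, 2.315]
ft_force: [0.2, -0.7, 0.8]
opening: 0.539
grip_force: 0.0
```

```bash
python3 - <<'E'
from fit import *
s=env.state();print(s['eef_pos'],s['ft_force'],s['moment'],s['opening'])
p=read_camera('side');q=read_camera('top')
a=p['image'][112:177,225:290,::-1];b=q['image'][150:215,290:355,::-1]
cv2.imwrite('pics/ov5.png',cv2.resize(np.hstack([a,b]),None,fx=6.1,fy=6.1,interpolation=cv2.INTER_CUBIC))
E
```

```text
[ 663.54646436 -295.85241116  363.43436446] [ 0.17908002 -0.74433718  0.80507131] [-0.00613768 -0.14364855 -0.01533266] 0.5388328657982318
```

View pics/ov5.png

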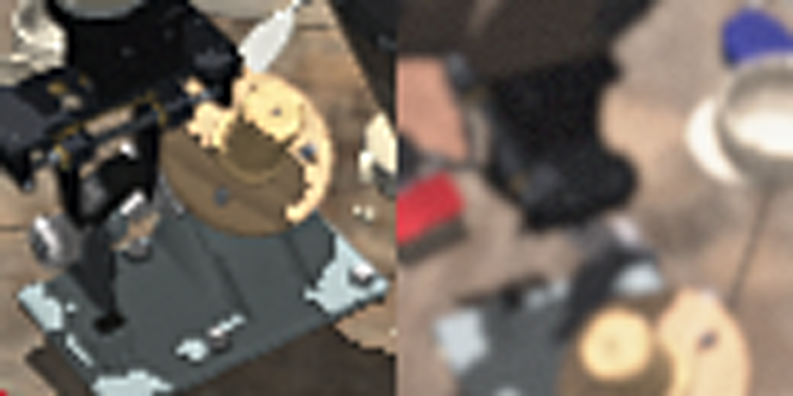

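Fingers straddle the grip at side crop (70,190) and (150,165). Close to pinch the button.

{"name": "move_arm", "arguments": {
  "commands": [
    [[0,0,0],0,-0.3],
    [[0,0,0],0,-1],
    [[0,0,0],0,-1],
    [[0,0,0],0,-1],
    [[0,0,0],0,-1],
    [[0,0,0],0,-1]
  ]
}}

```text
t: 14.92
eef_pos: [663.7, -295.7, 363.0]
tcp_rot: [3.141, -0.0, 2.315]
ft_force: [2.1, 2.3, -0.1]
opening: 0.288
grip_force: 30.0
```

Opening 27 mm: button fully in. Swing along the arc.

{"name": "move_arm", "arguments": {
  "commands": [
    [[-0.2,0.21,-0.24],0,-1],
    [[-0.19,0.21,-0.24],0,-1],
    [[0,0,0],0,-1]
  ]
}}

```text
t: 15.17
eef_pos: [651.5, -282.5, 348.4]
tcp_rot: [3.141, -0.0, 2.315]
ft_force: [1.1, 3.8, -2.9]
opening: 0.29
grip_force: 30.0
```

{"name": "move_arm", "arguments": {
  "commands": [
    [[-0.17,0.18,-0.28],0,-1],
    [[-0.17,0.18,-0.28],0,-1],
    [[-0.14,0.15,-0.31],0,-1],
    [[-0.14,0.15,-0.31],0,-1],
    [[0,0,0],0,-1]
  ]
}}

```text
t: 15.58
eef_pos: [633.2, -262.6, 312.5]
tcp_rot: [3.141, -0.001, 2.315]
ft_force: [2.7, 6.8, -2.5]
opening: 0.289
grip_force: 30.0
```

{"name": "move_arm", "arguments": {
  "commands": [
    [[-0.1,0.11,-0.34],0,-1],
    [[-0.1,0.11,-0.34],0,-1],
    [[-0.07,0.07,-0.36],0,-1],
    [[-0.07,0.07,-0.36],0,-1],
    [[0,0,0],0,-1]
  ]
}}

```text
t: 16.0
eef_pos: [623.3, -251.8, 269.8]
tcp_rot: [3.141, -0.002, 2.315]
ft_force: [5.2, 7.2, -4.8]
opening: 0.293
grip_force: 30.0
```

{"name": "move_arm", "arguments": {
  "commands": [
    [[0.0,0.05,-0.25],0,-1],
    [[-0.02,0.04,-0.25],0,-1],
    [[-0.01,0.01,-0.25],0,-1],
    [[0,0,-0.25],0,-1],
    [[0,0,0],0,-1]
  ]
}}

```text
t: 16.42
eef_pos: [621.9, -249.7, 239.9]
tcp_rot: [-3.14, -0.003, 2.315]
ft_force: [-1.5, 2.9, -5.9]
opening: 0.29
grip_force: 30.0
```

{"name": "move_arm", "arguments": {
  "commands": [
    [[0,0,-0.08],0,-1],
    [[0,0,0],0,-1],
    [[0,0,-0.08],0,-1],
    [[0,0,0],0,-1],
    [[0,0,0],0,-1]
  ]
}}

```text
t: 16.83
eef_pos: [621.8, -249.7, 236.3]
tcp_rot: [-3.141, -0.003, 2.315]
ft_force: [-5.5, 3.3, -1.7]
opening: 0.293
grip_force: 30.0
```

{"name": "move_arm", "arguments": {
  "commands": [
    [[0,0,-0.1],0,-1],
    [[0,0,0],0,-1],
    [[0,0,-0.08],0,-1],
    [[0,0,0],0,-1],
    [[0,0,0],0,-1]
  ]
}}

```text
t: 17.25
eef_pos: [622.0, -250.0, 234.3]
tcp_rot: [-3.141, 0.001, 2.315]
ft_force: [-12.8, 5.4, 25.8]
opening: 0.292
grip_force: 30.0
```

Lever on its stop (26 N). Let go and lift clear.

{"name": "move_arm", "arguments": {
  "commands": [
    [[0,0,0],0,0],
    [[0,0,0],0,0.5],
    [[0,0,0],0,0.5],
    [[0,0,0],0,0.5],
    [[0,0,0.5],0,0.5],
    [[0,0,0.9],0,0.5],
    [[0,0,0.9],0,0.5],
    [[0,0,0.9],0,0.5],
    [[0,0,0.9],0,0.5],
    [[0,0,0.9],0,0.5],
    [[0,0,0.9],0,0.5],
    [[-0.5,0.9,0.5],0,0.5],
    [[-0.5,0.9,0],0,0.5],
    [[-0.5,0.9,0],0,0.5],
    [[-0.5,0.9,0],0,0.5],
    [[-0.5,0.9,0],0,0.5],
    [[0,0,0],0,0.5],
    [[0,0,0],0,0.5]
  ]
}}

```text
t: 18.75
eef_pos: [546.9, -113.9, 423.6]
tcp_rot: [-3.141, 0.001, 2.317]
ft_force: [1.0, 0.5, 0.3]
opening: 0.75
grip_force: 0.0
```

```bash
python3 - <<'E'
from fit import *
import numpy as np
s=env.state();print(s['eef_pos'],s['ft_force'])
p=read_camera('side');q=read_camera('top');M=587.5,-423,-.826
for th in('grip_mid','button_face'):
    A=search_frame(th,p)[:1];B=search_frame(th,q)[:1];print(th,[(r['at'],r['confidence']) for r in A+B])
    if A and B: X,e=tri(p,A[0]['at'],q,B[0]['at']);print((Rz(.826)@(X-[M[0],M[1],0])).round(1),e)
W=stand_pts(*M,[[-100,140,70]]);print(proj(p,W),proj(q,W))
# blank: outline mask centroid vs model
c=cut_out('blank',p)[:3]
O=proj(p,stand_pts(*M,flange_pts(circ(65,12)))).astype(np.float32)
print('model disc bbox',O.min(0),O.max(0))
for r in c:
    ys,xs=np.nonzero(r['region']);print(r['at'],r['confidence'],xs.min(),xs.max(),ys.min(),ys.max())
E
```

```text
[ 546.87555494 -113.91290102  423.56992996] [0.96506348 0.52563407 0.29309073]
grip_mid [([241.0, 161.0], 0.51), ([300.0, 198.6], 0.77)]
[-61.1 146.5  83.3] 36.017723038079126
button_face [([242.1, 167.3], 0.39), ([359.3, 264.9], 0.42)]
[ 229.5  -47.5 -341.2] 100.25355866798232
[[249.96772799 170.60629544]] [[294.50910574 200.85458301]]
model disc bbox [251.25917 122.64236] [278.7843  149.47018]
[249.3, 264.6] 0.8 231 264 251 281
```

```bash
python3 - <<'E'
from fit import *
p=read_camera('side');q=read_camera('top');M=587.5,-423,-.826
def samp(im,X): return cv2.remap(im['image'].max(2).astype(np.float32),*[c.astype(np.float32).reshape(1,-1) for c in proj(im,X).T],cv2.INTER_LINEAR)[0]
for a in(-.05,0,.05,.1,.2,.3):
    d=np.array([-np.cos(a),0,np.sin(a)]);X=stand_pts(*M,[np.array([45,140,70])+r*d+15*np.array([-d[2],0,-d[0]]) for r in range(104,182,6)])
    print(a,samp(p,X).mean().round(),samp(q,X).mean().round())
# rim radial contrast of the disc: best-fit in-plane/normal shift of the outline
def score(im,dx,dy,dz):
    C=lambda r:stand_pts(*M,flange_pts(circ(r,12+dz)+[dx,dy,0]))
    f=lambda r:np.stack([cv2.remap(im['image'][:,:,k].astype(np.float32),*[c.astype(np.float32).reshape(1,-1) for c in proj(im,C(r)).T],cv2.INTER_LINEAR)[0] for k in range(3)])
    return np.abs(f(63)-f(69)).sum(0).mean()
for v in[(0,0,0),(5,0,0),(-5,0,0),(0,5,0),(0,-5,0),(0,0,6),(0,0,-6),(0,0,12)]: print(v,score(p,*v).round(1),score(q,*v).round(1))
E
```

```text
-0.05 29.0 59.0
0 25.0 66.0
0.05 23.0 89.0
0.1 23.0 125.0
0.2 38.0 168.0
0.3 73.0 158.0
(0, 0, 0) 47.5 149.8
(5, 0, 0) 46.4 105.8
(-5, 0, 0) 49.4 120.3
(0, 5, 0) 35.5 110.6
(0, -5, 0) 41.4 110.8
(0, 0, 6) 42.9 136.7
(0, 0, -6) 34.8 132.1
(0, 0, 12) 39.1 98.8
```

Lever reads at about 0 rad and the disc outline peaks at the seated pose. Hand in.

```bash
python3 -c "
from cell import env
print(env.job_done())"
```

```text
the job is handed in; nothing more can be done
None
```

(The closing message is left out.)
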